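# Set cable trunking to the scribed line on the bench shear and hold it down

### The arm

A 6-joint arm with a two-finger parallel gripper is mounted at the origin on the work surface. World frame = base frame: x ahead of the robot, y to its left, z up, the work surface at z = 0. Lengths are in mm, angles in rad, forces in N, time in s.
With the tool pointing down it reaches from about 275 to 825 mm from the base axis. Payload 5.2 kg.
Tool frame: the origin (TCP) lies at the very end of the fingers, on their centre line; the grasp point (between the pads) lies 19 mm behind it; z points along the fingers, y is the direction in which the jaws open and shut (so a half turn about z gives the same grasp; the last joint's range is limited). The gripper opens to 93 mm and grips with 3 to 60 N. Pads are 15 mm wide; open, the fingers measure 128 mm over their backs; the gripper's body (75 mm by 188 mm) begins 65 mm behind the grasp point.
Start: joints at [1.022, 0.259, 1.535, -0, 1.348, -0.203], TCP at [186.401, 517.455, 218.653] pointing down, gripper open.
Joint ranges: [-3.14, 3.14], [-0.91, 2.08], [0.19, 2.58], [-1.22, 4.36], [0.22, 2.71], [-3.12, 3.12]. Speed limits (rad/s): [2.57, 2.57, 3.14, 3.14, 3.14, 3.14].

### API

Orientations are given as [roll, pitch, yaw] about the fixed x, y, z axes, in that order (R = Rz(yaw) Ry(pitch) Rx(roll)).
In Python, from bench import robot gives the robot as it stands. The module is installed in compiled form; this text tells all that it offers. Calls block until the motion is done:
- robot.move_ptp(position, orientation): joint-space move of the TCP to a pose.
- robot.move_linear(position, ori=None, speed=150, f_stop=None): straight line of the TCP; ori=None keeps the orientation; speed is the mean speed in mm/s. With f_stop (N) it stops when the force on the tool has changed by that much, and returns True; else False.
- robot.move_j(angles): joint-space move.
- robot.move_gripper(opening): opening from 0.0 (shut) to 1.0 (fully open); the grip force is fixed at half the most; returns when the fingers have stopped.
- robot.sleep(seconds).
- robot.inverse_kinematics(position, orientation): joint angles nearest the present ones, or None.
- robot.get_image(name): name is "scene" or "side" or "wrist"; returns a dict with "img" (400x640x3 uint8, blue, green, red), "fovy" (degrees; the focal length in pixels is half the picture's height over the tangent of half this angle, whatever the lens; pixels are square), "cx", "cy" (the principal point, pixels), "eye" and "orientation" of the camera in the world. Camera axes: x right, y down, z forward; pixel columns grow to the right and rows downward; lengths in mm; the calibration is good to about 2 mm. The wrist camera is an equidistant fisheye: a pixel r from the principal point sees the ray r / f radians off the axis. A picture is of the moment at which its call begins. There is no depth.
A pose or a line that the arm cannot do raises robot.MotionError and nothing moves.
- robot.hand_in(): hands the job in, once; it reports no verdict.
Readings, each from a call of its own:
- robot.current_t(): time.
- robot.current_qpos(): joint angles.
- robot.current_joint_vel(): joint speeds.
- robot.current_joint_efforts(): joint torques, N m.
- robot.current_tcp_pos(): TCP position.
- robot.current_eef_rot(): TCP orientation.
- robot.current_contact_force(): force on the tool from outside, world axes, zero at the start.
- robot.current_ft_torque(): the same for the moment, N m.
- robot.current_gripper_width(): opening from 0.0 (shut) to 1.0 (fully open).
Only numpy, scipy, OpenCV 4.12 (cv2) and the standard library are available. Lean on these libraries where they do the work, as an engineer would, in place of code of your own. Each camera call takes 0.05 s, during which the arm holds its last target.

### The job

Set the length of cable trunking for cutting: slide it up square against the fence while its front end is still well short of the line, then slide it along under the raised blade, flat on the bed and gently pressed to the fence all the way, and ease its front end up to the long line scribed across the bed without overrunning it. Steady it there against the fence for a moment, let go, and swing the hold-down arm down until its foot bears on the trunking without crushing it. Leave the other things where they are.

Things in the scene. Friction and masses are not known exactly. Their poses are not given: they have to be found in the camera images.
- cutter: Bench trunking shear, fixed: grey bed 195 x 570 mm with a flat top 30 mm above the bench. Origin on the bench, +x away from the operator to the fence, +y along the fence in the feed direction, z up. In this frame the bed spans x -85..110, y -235..335 mm; the hold-down's clevis x 75..105, y 68..122, up to z 106 mm.
- blade (a point): Middle of the opening under the raised blade, on the bed: cutter x 11, y 190, z 30 mm. The blue blade frame round it (two posts, crosshead) spans cutter y 165..215 and rises to z 213; its opening is x -61..84, z 30..100 mm. Its parked lever rises to z 390 mm at y 215..245.
- fence: Fence along the far side of the bed: a fixed strip carrying an adjustable bright straight bar, 550 mm long, 10 mm high; fingers held higher pass over it. The bar is parallel to cutter y but its setting is not measured: its face is anywhere from cutter x 42 to 54 mm, so find it by touch. Press on it with 2 to 10 N; over 20 N shifts its setting. Origin: cutter x 72, y 50 mm, on the bed.
- line (a point): Point of the long bright scribed line (1.4 mm wide, across the bed, parallel to the blade and 85 mm beyond it) near the fence: cutter x 48, y 275, z 30 mm (bed top). Same axes as the cutter; the line runs along x. Short rule ticks lie at its near end.
- trunk_mid (a point): Centre (half-way up) of the loose white PVC trunking, a closed rectangular tube on its narrow side: 40 mm wide (own x), 280 mm long (own y), 60 mm high, about 0.25 kg, rigid. Own +y points to its front end (feed direction). It starts on the infeed bed, off the fence and askew by up to 0.15 rad. Grip it by its two long sides.
- trunk_grip (a point): Point on the trunking for holding it near its rear: 115 mm behind its centre (25 mm from the rear end), 40 mm above its underside; own axes as the trunking. A gripper holding here stays clear of the hold-down and the blade frame all the way to the line.
- trunk_end (a point): Lower front corner of the trunking on its fence side (own x +20, y +140 mm from its centre, on its underside): the front end is on the line when this point has the line's y in the cutter's frame.
- holddown (a joint): Angle of the hold-down arm about its hinge (rad): 0 = level, positive = raised, starts at 0.45 to 0.7. It stays where it is left (friction 0.3 N m, about 2 to 3 N at the handle). The foot first touches the trunking at about 0.07; its spring then gives 8 mm (1.5 N per mm) down to about -0.06, beyond which it is solid.
- holddown_hinge (a point): Hinge axis of the hold-down arm, on the fixed clevis beyond the fence: cutter x 90, y 95, z 92 mm; the hinge axis is the cutter's y. The arm reaches from here over the trunking towards the operator.
- handle (a point): Centre of the black ball handle, 32 mm diameter, at the end of the hold-down arm: with the arm level it is 135 mm towards the operator from the hinge axis and 23 mm above it. Press it from above, round its arc.
- foot: Rubber foot of the hold-down, 22 mm diameter, 60 mm from the hinge axis, under the arm; origin in the middle of its underside. Its weight and the arm's keep it bearing once it is down. More than 30 N under it crushes the trunking.
- offcut: Bystander: short 40 mm piece of the same trunking, standing on the near edge of the bed beyond the line. Origin under its centre.
- adapter: Bystander: black power adapter 60 x 100 x 34 mm. Origin under its centre.
- screwdriver: Bystander: screwdriver lying on the bench. Origin under its middle.
- tape: Bystander: roll of brown tape, 100 mm diameter, 24 mm high, lying flat. Origin under its centre.
- trunking: The same trunking; origin under its centre.

How it is judged:
By the outcome, as a careful person would: the job done as asked, in the order asked, and still so for the second after the job is handed in, with the robot touching nothing.
It also fails if it takes over 72 s, if anything falls off the work surface, if the arm or the gripper's body presses on something with over 40 N, if the wrist force passes 120 N, or if a joint passes its speed limit or range.

## Working session

There is one attempt and no reset: what is moved stays moved. The work goes in short steps, each a Python script; the robot and the scene stay as the last script left them, time stands still between calls to the robot, and variables do not carry over. Pictures are saved under pics/ and viewed, and the job is handed in when it is done.

```bash
mkdir -p pics; python3 - <<'E'
from bench import robot
import cv2
for n in ("scene","side","wrist"):
    d=robot.get_image(n); cv2.imwrite(f"pics/{n}0.png",d["img"]); print(n,{k:v for k,v in d.items() if k!="img"})
print(robot.current_t(),robot.current_tcp_pos(),robot.current_eef_rot(),robot.current_contact_force())
E
```

```text
scene {'fovy': 54.58350647692838, 'cx': 315.3828217564147, 'cy': 199.3976914536907, 'eye': array([1415.20974952,  203.65509129,  599.37807469]), 'orientation': array([-2.12089146, -0.02146069,  1.64610853])}
side {'fovy': 44.94019212095705, 'cx': 326.99171177302793, 'cy': 205.6780417133001, 'eye': array([ 502.82505316, -879.02470924,  714.37137   ]), 'orientation': array([-2.09535097,  0.01814878, -0.10972434])}
wrist {'fovy': 65.70646984690485, 'cx': 318.50559770177466, 'cy': 198.41483485486313, 'eye': array([107.88324343, 544.83152145, 384.15854534]), 'orientation': array([2.83598826e+00, 1.35168178e-03, 1.22502188e+00])}
0.15 [186.19284354 517.08817959 218.0250924 ] [-3.14021665e+00 -2.81897767e-04  2.79578452e+00] [-0.79660909  0.20243044  0.03368734]
```

View pics/scene0.png

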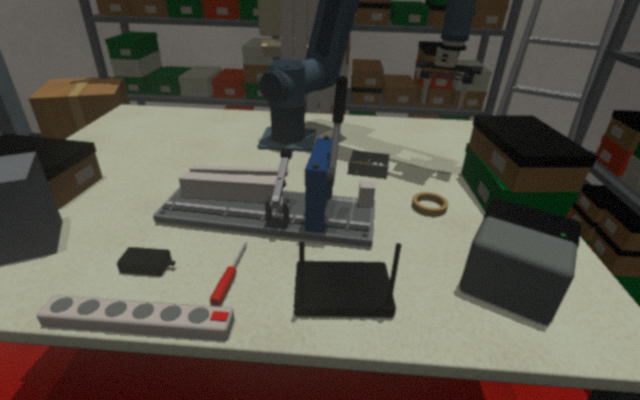

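View pics/side0.png

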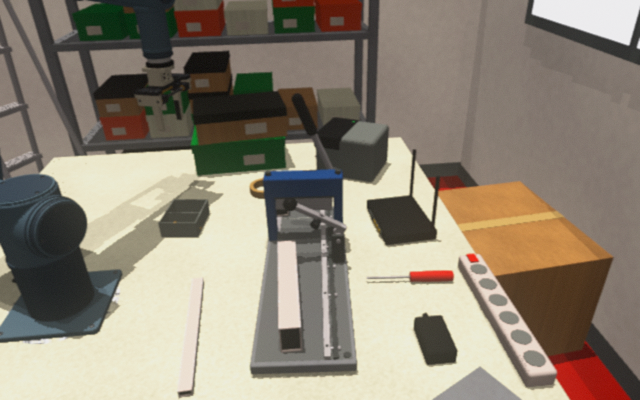

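View pics/wrist0.png

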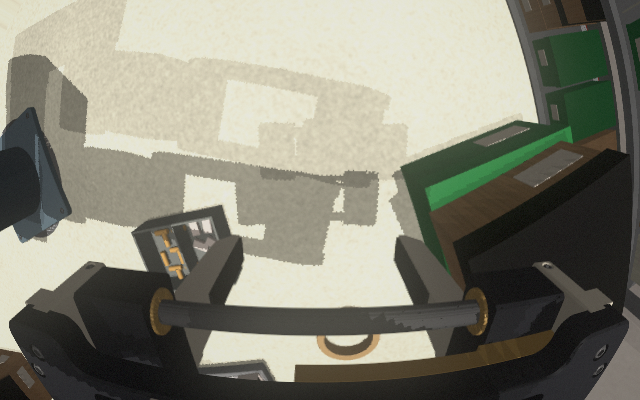

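The scene view shows the cutter across the centre (bed corners around (157,215), (373,240)). The side view shows the trunking at (288,295), the fence at (328,280), and the blade frame at (305,200). I'll enlarge both for corners.

```bash
python3 - <<'E'
import cv2
a=cv2.imread("pics/side0.png")[155:380,235:375]
cv2.imwrite("pics/side0c.png",cv2.resize(a[100:],None,fx=5.5,fy=4.7,interpolation=cv2.INTER_CUBIC)[:600])
cv2.imwrite("pics/side0d.png",cv2.resize(a[:115],None,fx=5,fy=5,interpolation=cv2.INTER_CUBIC))
b=cv2.imread("pics/scene0.png")[130:250,145:385]
cv2.imwrite("pics/scene0c.png",cv2.resize(b[:,:130],None,fx=5,fy=5,interpolation=cv2.INTER_CUBIC))
cv2.imwrite("pics/scene0d.png",cv2.resize(b[:,110:],None,fx=5,fy=5,interpolation=cv2.INTER_CUBIC))
E
```

```text
(no output)
```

View pics/side0c.png

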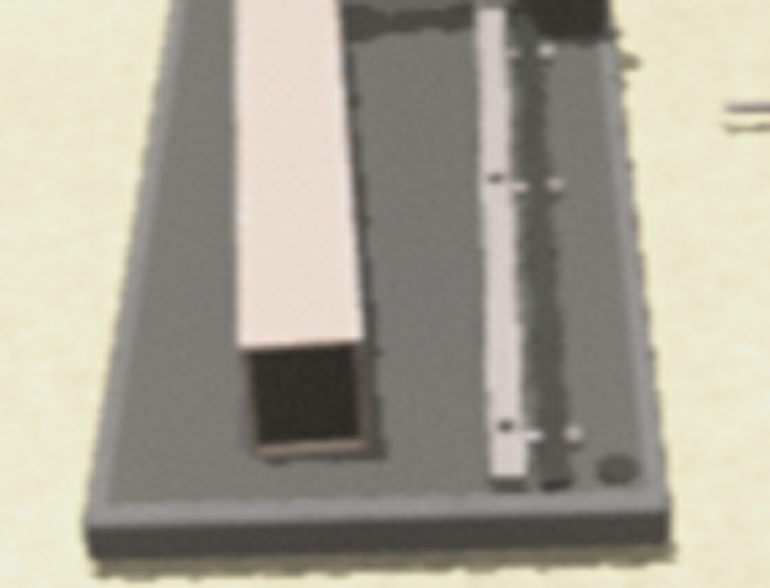

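View pics/side0d.png

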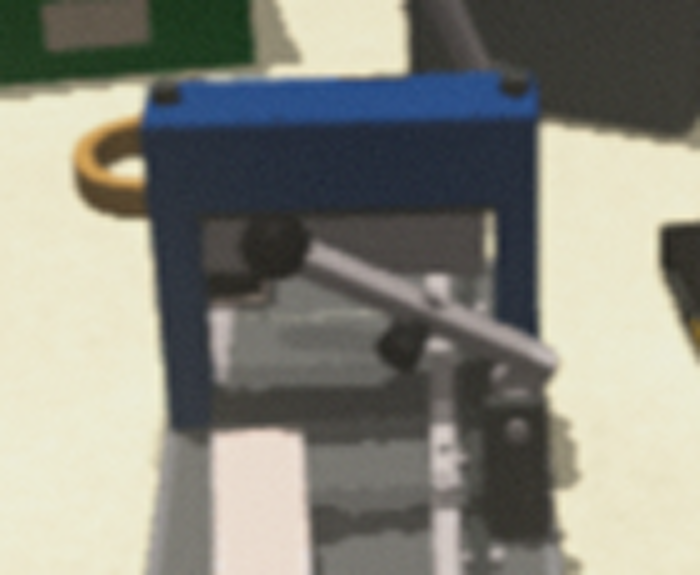

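View pics/scene0c.png

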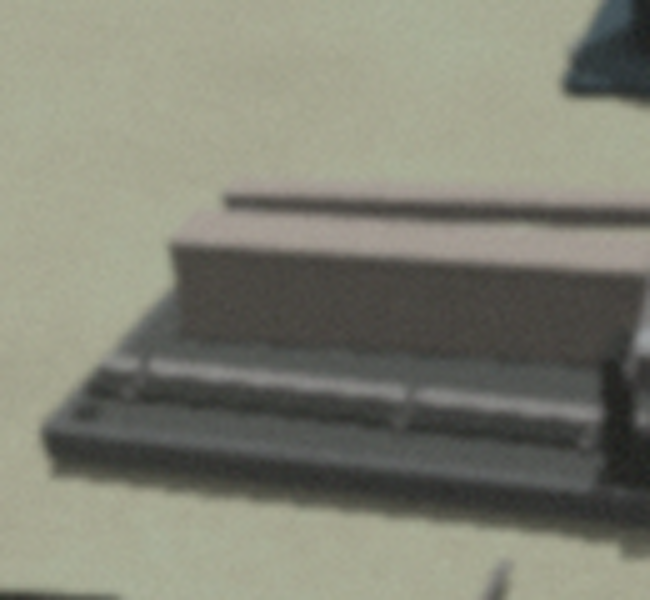

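View pics/scene0d.png

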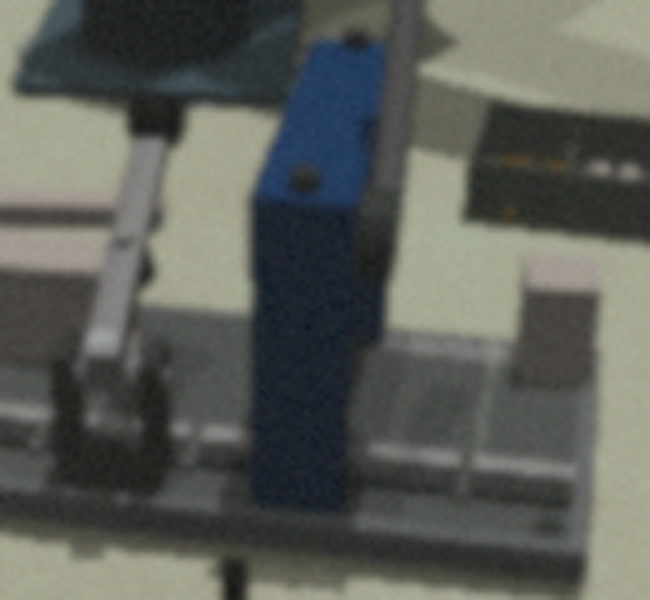

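Pixels read: side view bed front corners (251,366)/(356,363), trunk rear top (278,328)/(300,327). Scene view near corner (154,216), far corner (371,240), trunk rear top (179,179). Next step is to fit the poses.

```bash
cat > h.py <<'E'
import numpy as np, cv2
from scipy.spatial.transform import Rotation as R
from scipy.optimize import least_squares
CAM={'scene':(54.58350647692838,315.3828217564147,199.3976914536907,[1415.20974952,203.65509129,599.37807469],[-2.12089146,-0.02146069,1.64610853]),
'side':(44.94019212095705,326.99171177302793,205.6780417133001,[502.82505316,-879.02470924,714.37137],[-2.09535097,0.01814878,-0.10972434])}
def proj(cam,P):
    fv,cx,cy,e,o=CAM[cam] if isinstance(cam,str) else cam
    f=200/np.tan(np.radians(fv)/2)
    p=R.from_euler('xyz',o).inv().apply(np.atleast_2d(P)-np.array(e))
    return np.c_[cx+f*p[:,0]/p[:,2],cy+f*p[:,1]/p[:,2]]
def projw(d,P):
    f=200/np.tan(np.radians(d['fovy'])/2)
    p=R.from_euler('xyz',d['orientation']).inv().apply(np.atleast_2d(P)-np.array(d['eye']))
    rho=np.hypot(p[:,0],p[:,1]); th=np.arctan2(rho,p[:,2]); k=f*th/rho
    return np.c_[d['cx']+k*p[:,0],d['cy']+k*p[:,1]]
def rayw(d,u,v):
    f=200/np.tan(np.radians(d['fovy'])/2)
    a=np.array([u-d['cx'],v-d['cy']]); r=np.hypot(*a); th=r/f
    q=np.r_[a/max(r,1e-9)*np.sin(th),np.cos(th)]
    return np.array(d['eye']),R.from_euler('xyz',d['orientation']).apply(q)
def planew(d,u,v,z):
    e,q=rayw(d,u,v); return e+q*(z-e[2])/q[2]
def T(p,pts):
    c,s=np.cos(p[2]),np.sin(p[2]); pts=np.atleast_2d(np.array(pts,float))
    return np.c_[p[0]+c*pts[:,0]-s*pts[:,1],p[1]+s*pts[:,0]+c*pts[:,1],pts[:,2]]
E
cat > fit.py <<'E'
from h import *
def px(u,v,ox,oy,sx,sy): return [(u+.5)/sx-.5+ox,(v+.5)/sy-.5+oy]
A=lambda u,v:('side',px(u,v,235,255,5.5,4.7)); B=lambda u,v:('side',px(u,v,235,155,5,5))
C=lambda u,v:('scene',px(u,v,145,130,5,5)); D=lambda u,v:('scene',px(u,v,255,130,5,5))
cut=[((-85,-235,30),A(88,520)),((110,-235,30),A(668,508)),((-85,-235,0),A(92,560)),((110,-235,0),A(670,542)),
((110,-235,30),C(45,433)),((110,335,30),D(583,550)),((-61,165,100),B(200,212)),((84,165,100),B(495,208))]
tr=[((-20,-140,90),A(240,345)),((20,-140,90),A(362,340)),((20,-140,30),A(380,455)),((-20,140,90),B(212,430)),((20,140,90),B(303,430)),
((20,-140,90),C(172,246)),((-20,-140,90),C(205,212)),((20,-140,30),C(183,335))]
for nm,L,x0 in (('cut',cut,[500,0,0]),('trunk',tr,[450,-50,0])):
    def res(p): return np.concatenate([proj(c,T(p,q))[0]-uv for q,(c,uv) in L])
    s=least_squares(res,x0,loss='soft_l1'); print(nm,s.x); print(res(s.x).reshape(-1,2).round(1))
    if nm=='cut': pc=s.x
c,s_=np.cos(pc[2]),np.sin(pc[2]); d=s.x[:2]-pc[:2]
print('trunk in cutter',[c*d[0]+s_*d[1],-s_*d[0]+c*d[1],s.x[2]-pc[2]])
def hb(a):return (T(pc,[(90-135*np.cos(a)-23*np.sin(a)*-1*-1,95,92+135*np.sin(a)+23*np.cos(a))]))
def hb(a): # point (-135,+23) rotated raised by a
    return T(pc,[(90-135*np.cos(a)+23*np.sin(a),95,92+135*np.sin(a)+23*np.cos(a))])
L=[B(275,245),D(155,118)]
r=least_squares(lambda a:np.concatenate([proj(c,hb(a[0]))[0]-uv for c,uv in L]),[.5]);print('arm',r.x,r.fun,hb(r.x[0]))
E
python3 fit.py
```

```text
cut [ 5.22342729e+02 -2.25581370e+01 -8.20894266e-02]
[[-1.  -1.9]
 [ 0.9 -3.1]
 [-0.1  1. ]
 [ 0.3  1.2]
 [-0.1 -1. ]
 [ 3.4  0.4]
 [ 0.  18.7]
 [-0.  17.8]]
trunk [ 4.97207120e+02 -8.96338999e+01 -1.47427336e-02]
[[ 0.2 -0.1]
 [ 0.3 -0.8]
 [-1.5 -1.5]
 [ 0.5  0.2]
 [-0.3 -1. ]
 [-1.6 -1. ]
 [-2.6 -0.9]
 [-0.2  0.1]]
trunk in cutter [np.float64(-19.550937560812887), np.float64(-68.91094016866438), np.float64(0.0673466929922829)]
arm [0.49365717] [-0.38021268 -1.26312429  2.23457491  0.94569966] [[512.20978323  73.59653244 176.22362612]]
```

```bash
sed -i 's/((-61,165,100),B(200,212)),((84,165,100),B(495,208))\]/((-11,275,30),D(480,420)),((48,275,40),D(468,470))]/' fit.py; python3 fit.py; python3 - <<'E'
from h import *
from bench import robot
d=robot.get_image("wrist"); f=200/np.tan(np.radians(d['fovy'])/2)
print(f, planew(d,318,198,30), planew(d,318,20,30),planew(d,318,330,30))
print(robot.current_gripper_width())
for y in (-np.pi/2,np.pi/2):
  for p in ([560,340,220],[500,-205,51],[590,20,51]):
    print(y,p,robot.inverse_kinematics(p,[np.pi,0,y]))
E
```

```text
cut [ 5.28161716e+02 -2.66064870e+01 -1.08954828e-01]
[[-1.1 -1.4]
 [ 1.  -0.3]
 [-0.3  1.5]
 [ 0.5  3.9]
 [-2.4 -1.3]
 [ 0.4  3.9]
 [ 1.2 -0.5]
 [ 1.5 -1.2]]
trunk [ 4.97207120e+02 -8.96338999e+01 -1.47427336e-02]
[[ 0.2 -0.1]
 [ 0.3 -0.8]
 [-1.5 -1.5]
 [ 0.5  0.2]
 [-0.3 -1. ]
 [-1.6 -1. ]
 [-2.6 -0.9]
 [-0.2  0.1]]
trunk in cutter [np.float64(-23.91748249421357), np.float64(-66.01966261303176), np.float64(0.09421209482013852)]
arm [0.47091929] [2.64990871 0.27394142 0.50480269 2.82968894] [[518.73955073  69.99086755 173.74675642]]
309.70691628693146 [212.2402684  506.21196787  30.        ] [ 15.18231514 577.24291631  30.        ] [406.09755397 436.21879043  30.        ]
0.9997062175008207
-1.5707963267948966 [560, 340, 220] [ 0.37571241  0.44829022  1.25621235  0.          1.43709009 -2.76588024]
-1.5707963267948966 [500, -205, 51] [-5.95597538e-01  4.12724266e-01  1.76820930e+00 -4.44089210e-16
  9.60659086e-01  2.54599512e+00]
-1.5707963267948966 [590, 20, 51] [-1.54923274e-01  4.86925239e-01  1.64051825e+00 -4.44089210e-16
  1.01414917e+00  2.98666938e+00]
1.5707963267948966 [560, 340, 220] [ 3.75712415e-01  4.48290219e-01  1.25621235e+00 -4.44089210e-16
  1.43709009e+00  3.75712415e-01]
1.5707963267948966 [500, -205, 51] [-0.59559754  0.41272427  1.7682093   0.          0.96065909 -0.59559754]
1.5707963267948966 [590, 20, 51] [-1.54923274e-01  4.86925239e-01  1.64051825e+00 -4.44089210e-16
  1.01414917e+00 -1.54923274e-01]
```

```bash
python3 - <<'E'
from h import *
def ray(cam,u,v,z):
    fv,cx,cy,e,o=CAM[cam]; f=200/np.tan(np.radians(fv)/2)
    q=R.from_euler('xyz',o).apply([(u-cx)/f,(v-cy)/f,1]); e=np.array(e); return (e+q*(z-e[2])/q[2]).round()
print([ray('side',*p,0) for p in ((195,170),(286,165))], ray('scene',500,210,0),ray('scene',467,170,0),[ray('side',*p,24) for p in((252,188),)],ray('scene',413,204,12),ray('scene',447,204,12))
E
```

```text
[array([205., 655.,   0.]), array([515., 649.,   0.])] [439. 677.   0.] [189. 647.   0.] [array([405., 448.,  24.])] [453. 425.  12.] [442. 524.  12.]
```

```bash
python3 - <<'E'
from h import *
from bench import robot
import pickle
t=robot.current_t()
robot.move_ptp([560,400,230],[np.pi,0,-np.pi/2])
robot.sleep(.3)
d=robot.get_image("wrist"); pickle.dump(d,open("w1.pkl","wb"));cv2.imwrite("pics/w1.png",d["img"])
print(robot.current_t()-t,robot.current_tcp_pos(),d['eye'],d['orientation'],robot.current_contact_force())
E
```

```text
2.4749999999999996 [559.79969242 400.18734587 230.07574291] [561.11959839 314.32272876 396.31702758] [ 2.83373473e+00 -9.77016041e-04 -3.14118277e+00] [-0.30516752  0.84293647  0.48027619]
```

View pics/w1.png

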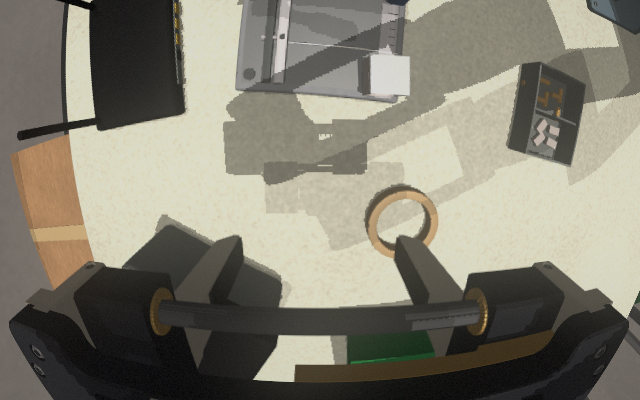

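```bash
python3 - <<'E'
import cv2
a=cv2.imread("pics/w1.png")[0:110,225:425]
cv2.imwrite("pics/w1c.png",cv2.resize(a,None,fx=4,fy=4,interpolation=cv2.INTER_CUBIC))
E
```

```text
(no output)
```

View pics/w1c.png

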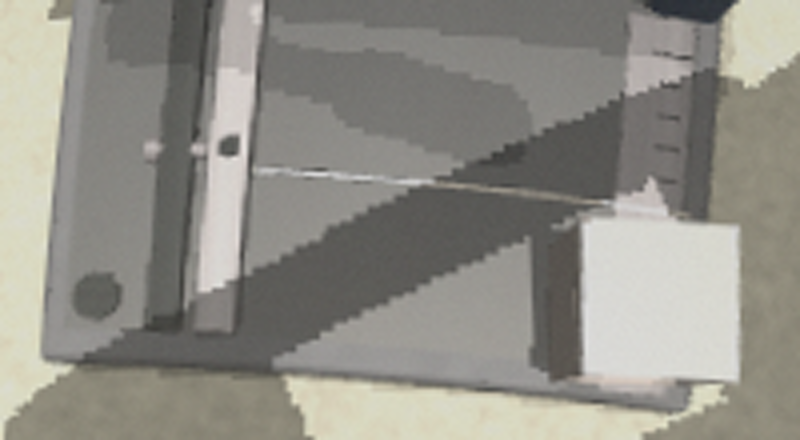

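The line runs from (288,42) to (377,51) in the picture. Bed corners are at (236,89) and (397,102), and the bar end is at (284,82).

```bash
python3 - <<'E'
from h import *
import pickle
d=pickle.load(open("w1.pkl","rb"))
p=lambda u,v,z:planew(d,(u+.5)/4-.5+225,(v+.5)/4-.5,z)
for n,u,v,z in (("L1",252,170,30),("Lm",430,183,30),("L2",610,204,30),("c110",43,358,30),("c-85",688,410,30),("bar end",237,332,30),("bar top face",252,150,40),("bar top face",264,20,40)):
    print(n,p(u,v,z).round(1))
E
```

```text
L1 [596.6 240.7  30. ]
Lm [545.  245.2  30. ]
L2 [492.3 249.6  30. ]
c110 [659.4 294.7  30. ]
c-85 [467.9 310.7  30. ]
bar end [601.  289.6  30. ]
bar top face [595.6 236.7  40. ]
bar top face [592.5 196.5  40. ]
```

```bash
python3 - <<'E'
from h import *
from bench import robot
def ray(cam,u,v,z):
    fv,cx,cy,e,o=CAM[cam]; f=200/np.tan(np.radians(fv)/2)
    q=R.from_euler('xyz',o).apply([(u-cx)/f,(v-cy)/f,1]); e=np.array(e); return (e+q*(z-e[2])/q[2]).round()
print(ray('side',298,97,390),ray('scene',343,80,390))
for p in ([300,150,250],[300,-100,250],[300,0,250],[490,-120,250]):
    print(p,robot.inverse_kinematics(p,[np.pi,0,-np.pi/2-.05]),robot.inverse_kinematics(p,[np.pi,0,np.pi/2]))
print(robot.current_qpos())
E
```

```text
[547. 162. 390.] [592. 204. 390.]
[300, 150, 250] [ 0.12698195 -0.17510015  1.91512645  0.          1.40156636 -2.9646107 ] [ 1.26981953e-01 -1.75100154e-01  1.91512645e+00 -4.44089210e-16
  1.40156636e+00  1.26981953e-01]
[300, -100, 250] [-6.79727736e-01 -2.16606501e-01  1.94611470e+00 -4.44089210e-16
  1.41208445e+00  2.51186492e+00] [-0.67972774 -0.2166065   1.9461147   0.          1.41208445 -0.67972774]
[300, 0, 250] [-3.78291530e-01 -2.52678368e-01  1.97130154e+00 -4.44089210e-16
  1.42296948e+00  2.81330112e+00] [-0.37829153 -0.25267837  1.97130154  0.          1.42296948 -0.37829153]
[490, -120, 250] [-4.61608382e-01  1.55997097e-01  1.58813831e+00 -4.44089210e-16
  1.39745724e+00  2.72998427e+00] [-0.46160838  0.1559971   1.58813831  0.          1.39745724 -0.46160838]
[ 4.58918055e-01  5.05961145e-01  1.14047410e+00  4.72323614e-06
  1.49509300e+00 -2.68295728e+00]
```

```bash
python3 - <<'E'
from h import *
from bench import robot
import pickle
t=robot.current_t()
robot.move_ptp([300,250,260],[np.pi,0,np.pi/2])
robot.move_ptp([300,-100,260],[np.pi,0,-np.pi/2])
robot.move_ptp([500,-90,250],[np.pi,0,-np.pi/2])
robot.sleep(.3)
d=robot.get_image("wrist"); pickle.dump(d,open("w2.pkl","wb"));cv2.imwrite("pics/w2.png",d["img"])
print(robot.current_t()-t,robot.current_t(),robot.current_tcp_pos(),d['eye'],robot.current_qpos())
E
```

```text
5.5583 8.2333 [499.51052153 -90.39490722 250.71636248] [ 500.42821579 -176.25292803  417.06856968] [-3.99021221e-01  1.60573552e-01  1.58087058e+00 -7.05157639e-05
  1.39890293e+00  2.74347293e+00]
```

View pics/w2.png

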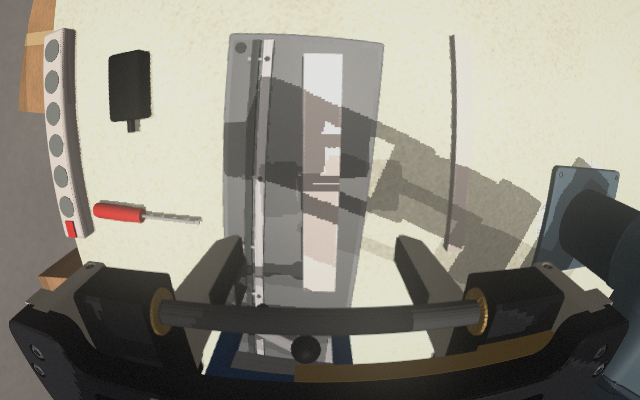

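```bash
python3 - <<'E'
import cv2
a=cv2.imread("pics/w2.png")
cv2.imwrite("pics/w2c.png",cv2.resize(a[25:105,220:390],None,fx=4.5,fy=4.5,interpolation=cv2.INTER_CUBIC))
cv2.imwrite("pics/w2d.png",cv2.resize(a[225:310,220:390],None,fx=4.5,fy=4.5,interpolation=cv2.INTER_CUBIC))
E
```

```text
(no output)
```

View pics/w2c.png

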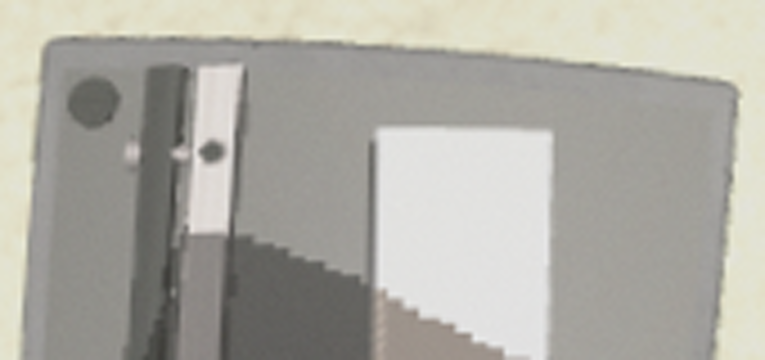

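View pics/w2d.png

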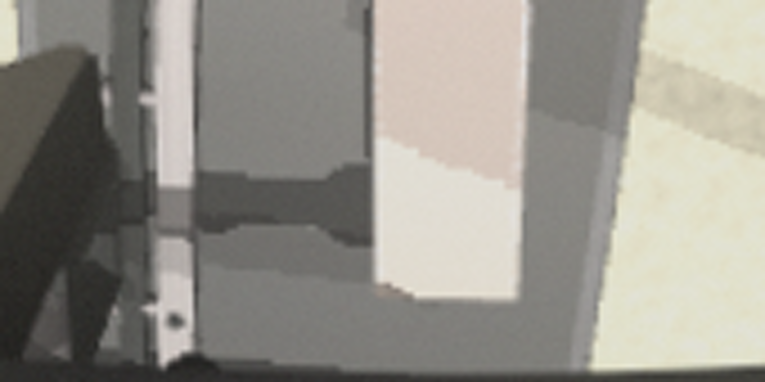

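```bash
python3 - <<'E'
from h import *
import pickle
d=pickle.load(open("w2.pkl","rb"))
p=lambda u,v,z,o:planew(d,(u+.5)/4.5-.5+220,(v+.5)/4.5-.5+o,z)
C=(523,-29.6,-.084)
def tc(P): return T((0,0,-C[2]),[P-np.array([C[0],C[1],0])])[0]
for n,u,v,z,o in (("rearF",375,128,90,25),("rearO",553,131,90,25),("frF",374,285,90,225),("frO",519,298,90,225),("c110",44,40,30,25),("c-85",738,88,30,25),("bar r",244,66,40,25),("bar m",196,180,40,225),("bed edge",590,368,30,225)):
    P=p(u,v,z,o); print(n,P.round(1),tc(P).round(1))
E
```

```text
rearF [ 516.5 -229.9   90. ] [  10.3 -200.1   90. ]
rearO [ 475.6 -229.3   90. ] [ -30.5 -203.    90. ]
frF [520.6  45.8  90. ] [-8.8 74.9 90. ]
frO [479.9  50.4  90. ] [-49.7  76.1  90. ]
c110 [ 612.3 -270.9   30. ] [ 109.3 -233.    30. ]
c-85 [ 419.8 -253.8   30. ] [ -84.1 -232.1   30. ]
bar r [ 553.9 -256.7   40. ] [  49.8 -223.7   40. ]
bar m [578.7  41.2  40. ] [49.5 75.2 40. ]
bed edge [450.8 122.4  30. ] [-84.7 145.4  30. ]
```

Trunking is at (498,-90), yaw -0.015. The cutter is at about (523,-30), yaw -0.084, with the bar face at cutter x of about 49.6. All sizes agree within 2-3 mm, so I'll grip.

```bash
python3 - <<'E'
from h import *
from bench import robot
t=robot.current_t()
o=[np.pi,0,-np.pi/2-.015]
robot.move_ptp([496.5,-204.6,150],o)
robot.move_linear([496.5,-204.6,51.5],o,speed=80,f_stop=5)
print(robot.current_tcp_pos(),robot.current_contact_force(),robot.current_ft_torque())
robot.move_gripper(0.0)
robot.sleep(.2)
print(robot.current_t(),robot.current_tcp_pos(),robot.current_eef_rot(),robot.current_contact_force(),robot.current_ft_torque(),robot.current_gripper_width()*93,robot.current_qpos()[5])
d=robot.get_image("wrist");cv2.imwrite("pics/w3.png",d["img"])
E
```

```text
[ 496.88384173 -204.86944219   52.01808681] [-0.69639646 -0.12326095 -0.06454487] [0.08265288 0.14928454 0.00520741]
11.35 [ 496.38806299 -204.6033181    51.48880899] [ 3.14138262e+00 -2.83209445e-05 -1.58562534e+00] [-1.06918201 -0.06598093  0.77180224] [0.10401375 0.2735664  0.16364445] 39.58490889787483 2.5577884830846127
```

View pics/w3.png

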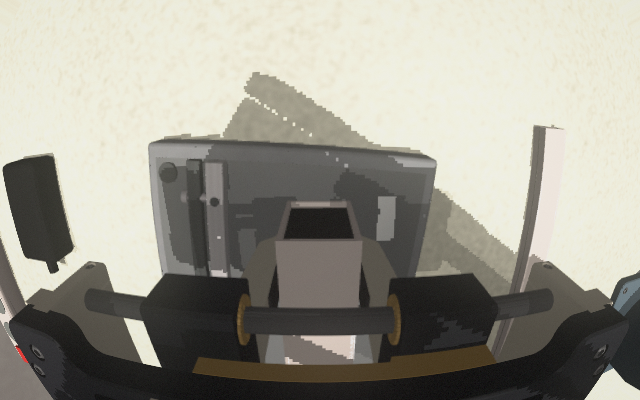

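```bash
cat >> h.py <<'E'
YAW=-.0835; EX=np.array([np.cos(YAW),np.sin(YAW),0]); EY=np.array([-np.sin(YAW),np.cos(YAW),0]); ORG=np.array([523,-29.6,0])
def c2w(x,y,z): return ORG+EX*x+EY*y+np.array([0,0,z])
def w2c(p): q=np.array(p)-ORG; return np.array([q@EX,q@EY,q[2]])
def st(robot,tag=''):
    f=robot.current_contact_force(); print(tag,round(robot.current_t(),2),w2c(robot.current_tcp_pos()).round(2),'yaw',round(robot.current_eef_rot()[2]+np.pi/2,4),'Fx,Fy,Fz',np.round([f@EX,f@EY,f[2]],2),'T',np.round(robot.current_ft_torque(),3))
E
python3 - <<'E'
from h import *
from bench import robot
o=[np.pi,0,-np.pi/2+YAW]
st(robot)
robot.move_linear(c2w(22,-176.6,51.5),o,speed=40,f_stop=5); st(robot,'rot')
robot.sleep(.2); st(robot,'rest')
r=robot.move_linear(c2w(38,-176.6,51.5),o,speed=10,f_stop=3); st(robot,r)
robot.sleep(.2); st(robot,'rest')
E
```

```text
11.4 [ -11.92 -176.6    51.49] yaw -0.0148 Fx,Fy,Fz [-0.98 -0.24  0.2 ] T [0.06  0.218 0.151]
rot 12.39 [  22.43 -176.66   51.5 ] yaw -0.0839 Fx,Fy,Fz [ 0.4   0.16 -0.89] T [0.069 0.141 0.119]
rest 12.59 [  22.23 -176.62   51.49] yaw -0.084 Fx,Fy,Fz [-0.06  0.36 -1.88] T [ 0.114  0.004 -0.043]
True 13.03 [  22.59 -176.63   51.46] yaw -0.0832 Fx,Fy,Fz [0.1  0.7  5.01] T [0.138 0.056 0.066]
rest 13.22 [  22.59 -176.65   51.49] yaw -0.0832 Fx,Fy,Fz [-0.65  0.5   6.18] T [ 0.087 -0.034  0.104]
```

```bash
python3 - <<'E'
from h import *
from bench import robot
o=[np.pi,0,-np.pi/2+YAW]
r=robot.move_linear(c2w(27,-176.6,51.5),o,speed=15,f_stop=8); st(robot,r)
for x in np.arange(27.5,35,.5):
    r=robot.move_linear(c2w(x,-176.6,51.5),o,speed=10,f_stop=6); st(robot,r)
    if robot.current_contact_force()@EX<-2.5: break
robot.sleep(.2); st(robot,'rest')
E
```

```text
False 13.72 [  26.45 -176.49   51.49] yaw -0.0831 Fx,Fy,Fz [-4.21 -0.09  4.93] T [0.15  0.767 0.291]
False 13.97 [  26.94 -176.5    51.47] yaw -0.0832 Fx,Fy,Fz [-4.01 -0.49  5.44] T [0.109 0.796 0.335]
rest 14.18 [  26.92 -176.49   51.44] yaw -0.0832 Fx,Fy,Fz [-3.83 -0.01  5.92] T [0.084 0.759 0.257]
```

```bash
python3 - <<'E'
from h import *
from bench import robot
o=[np.pi,0,-np.pi/2+YAW]
for z in (51.7,51.9,52.1,52.3):
    robot.move_linear(c2w(27.5,-176.6,z),o,speed=5); st(robot,z)
    if robot.current_contact_force()[2]<2: break
robot.sleep(.2); st(robot,'rest')
E
```

```text
51.7 14.43 [  27.11 -176.48   51.49] yaw -0.0834 Fx,Fy,Fz [-4.84 -0.5   4.  ] T [0.041 0.7   0.165]
51.9 14.68 [  27.57 -176.47   51.49] yaw -0.0837 Fx,Fy,Fz [-1.26 -0.53 -2.01] T [0.04  0.289 0.115]
rest 14.88 [  27.56 -176.49   51.59] yaw -0.0836 Fx,Fy,Fz [-0.28  0.18 -3.25] T [0.02  0.188 0.076]
```

```bash
python3 - <<'E'
from h import *
from bench import robot
o=[np.pi,0,-np.pi/2+YAW]
z=51.82
for x in np.arange(27.5,37,.5):
    robot.move_linear(c2w(x,-176.6,z),o,speed=8); st(robot,round(x,2))
    f=robot.current_contact_force(); 
    z+=np.clip((f[2]-.5)*.02,-.08,.08)
    if f@EX<-3.: break
robot.sleep(.2); st(robot,'rest'); print(z)
E
```

```text
27.5 15.12 [  27.59 -176.61   51.75] yaw -0.0837 Fx,Fy,Fz [-0.07  0.27 -2.15] T [-0.059  0.143  0.002]
28.0 15.38 [  28.07 -176.65   51.79] yaw -0.0835 Fx,Fy,Fz [-0.81 -0.02 -1.93] T [-0.071  0.137  0.102]
28.5 15.62 [  28.54 -176.66   51.75] yaw -0.0835 Fx,Fy,Fz [-1.57 -0.88 -2.24] T [-0.045  0.16   0.088]
29.0 15.88 [  29.05 -176.63   51.69] yaw -0.0835 Fx,Fy,Fz [-1.13 -0.5  -2.08] T [-0.041  0.221  0.104]
29.5 16.12 [  29.25 -176.59   51.57] yaw -0.0836 Fx,Fy,Fz [-1.85 -1.72 -1.9 ] T [0.003 0.434 0.074]
30.0 16.38 [  29.33 -176.58   51.51] yaw -0.0834 Fx,Fy,Fz [-4.69 -1.3   0.69] T [-0.04   0.942 -0.038]
rest 16.57 [  29.32 -176.59   51.52] yaw -0.0835 Fx,Fy,Fz [-4.99 -1.75  1.05] T [-0.065  1.144  0.057]
51.56750859318547
```

```bash
python3 - <<'E'
from h import *
from bench import robot
z=51.58
for dy in (.002,.004,.006,.008,.010,.012):
    robot.move_linear(c2w(30,-176.6,z),[np.pi,0,-np.pi/2+YAW-dy],speed=8);robot.sleep(.1); st(robot,dy)
    if robot.current_ft_torque()[2]>.45: break
E
```

```text
0.002 16.93 [  29.33 -176.54   51.49] yaw -0.0854 Fx,Fy,Fz [-5.92 -1.33  1.07] T [-0.106  1.056  0.059]
0.004 17.27 [  29.38 -176.52   51.53] yaw -0.0873 Fx,Fy,Fz [-5.08 -1.01  0.8 ] T [-0.017  1.044  0.16 ]
0.006 17.62 [  29.37 -176.48   51.52] yaw -0.089 Fx,Fy,Fz [-4.71 -0.33  1.23] T [-0.011  1.013  0.224]
0.008 17.98 [  29.36 -176.5    51.51] yaw -0.0906 Fx,Fy,Fz [-5.39 -0.96  0.99] T [0.053 0.955 0.43 ]
0.01 18.32 [  29.37 -176.51   51.53] yaw -0.0921 Fx,Fy,Fz [-5.41 -0.77  1.02] T [0.021 0.968 0.576]
```

```bash
cat > slide.py <<'E'
from h import *
from bench import robot
import json,os
def slide(s,ys,speed,Ft=-5.):
    for y in ys:
        robot.move_linear(c2w(s['x'],y,s['z']),[np.pi,0,-np.pi/2+YAW-s['dy']],speed=speed,f_stop=14)
        f=robot.current_contact_force(); fx=f@EX; tz=robot.current_ft_torque()[2]
        s['x']+=float(np.clip((fx-Ft)*.07,-.25,.25))
        s['z']+=float(np.clip((f[2]-1)*.015,-.05,.05))
        s['dy']+=float(np.clip((.4-tz)*.004,-.001,.001))
        st(robot,(round(y,1),round(s['x'],2),round(s['z'],2),round(s['dy'],4)))
        if abs(fx)>10 or abs(f[2])>10 or f@EY<-10: print('HALT');break
    json.dump(s,open('s.json','w'))
E
python3 - <<'E'
from slide import *
print(robot.inverse_kinematics(c2w(29.4,20,51.5),[np.pi,0,-np.pi/2-.094]))
slide(dict(x=30.,z=51.58,dy=.009),np.arange(-170,-129,8),25)
E
```

```text
[-2.23199978e-01  4.32378318e-01  1.73337999e+00 -4.44089210e-16
  9.75834344e-01  3.01239268e+00]
(np.int64(-170), 29.94, 51.57, 0.0086) 18.74 [  29.38 -170.3    51.52] yaw -0.0914 Fx,Fy,Fz [-5.81 -3.17  0.34] T [-0.104  1.039  0.508]
(np.int64(-162), 30.0, 51.56, 0.0086) 19.21 [  29.36 -162.25   51.5 ] yaw -0.091 Fx,Fy,Fz [-4.18 -3.02  0.02] T [-0.131  1.05   0.395]
(np.int64(-154), 29.99, 51.56, 0.0083) 19.68 [  29.4  -154.32   51.51] yaw -0.091 Fx,Fy,Fz [-5.09 -2.8   1.08] T [-0.188  1.035  0.481]
(np.int64(-146), 30.02, 51.54, 0.0083) 20.14 [  29.39 -146.29   51.5 ] yaw -0.0908 Fx,Fy,Fz [-4.7  -2.31  0.04] T [-0.143  1.031  0.4  ]
(np.int64(-138), 29.98, 51.54, 0.0083) 20.61 [  29.4  -138.3    51.52] yaw -0.0907 Fx,Fy,Fz [-5.5  -2.4   0.84] T [-0.167  1.087  0.402]
(np.int64(-130), 30.03, 51.53, 0.0081) 21.07 [  29.44 -130.23   51.52] yaw -0.0907 Fx,Fy,Fz [-4.25 -2.24  0.17] T [-0.115  1.069  0.428]
```

Stable at about 5 N. I'll continue, and check the picture before the final approach.

```bash
python3 - <<'E'
from slide import *
slide(json.load(open('s.json')),[-118,-106,-94,-82,-70,-58,-46,-34,-22,-12,-4],30)
d=robot.get_image("scene");cv2.imwrite("pics/s4.png",d["img"])
cv2.imwrite("pics/s4c.png",cv2.resize(d["img"][160:250,300:400],None,fx=6,fy=6,interpolation=cv2.INTER_CUBIC))
d=robot.get_image("side");cv2.imwrite("pics/d4.png",d["img"])
E
```

```text
(-118, 30.05, 51.51, 0.0082) 21.62 [  29.45 -118.21   51.5 ] yaw -0.0906 Fx,Fy,Fz [-4.8  -2.3  -0.31] T [-0.067  1.003  0.385]
(-106, 30.02, 51.51, 0.0081) 22.18 [  29.43 -106.17   51.5 ] yaw -0.0907 Fx,Fy,Fz [-5.45 -2.26  1.13] T [-0.161  1.044  0.416]
(-94, 30.04, 51.51, 0.008) 22.73 [ 29.46 -94.13  51.5 ] yaw -0.0907 Fx,Fy,Fz [-4.66 -2.37  0.99] T [-0.125  0.962  0.447]
(-82, 30.09, 51.5, 0.0079) 23.27 [ 29.48 -82.12  51.5 ] yaw -0.0905 Fx,Fy,Fz [-4.31 -2.28  0.33] T [-0.139  1.012  0.412]
(-70, 30.09, 51.5, 0.0078) 23.82 [ 29.49 -70.15  51.49] yaw -0.0905 Fx,Fy,Fz [-4.95 -2.52  1.12] T [-0.179  0.997  0.437]
(-58, 30.11, 51.5, 0.0079) 24.38 [ 29.5  -58.08  51.49] yaw -0.0903 Fx,Fy,Fz [-4.74 -2.35  0.96] T [-0.164  0.966  0.367]
(-46, 30.14, 51.51, 0.0078) 24.93 [ 29.51 -46.08  51.49] yaw -0.0904 Fx,Fy,Fz [-4.61 -2.15  1.93] T [-0.135  0.961  0.419]
(-34, 30.16, 51.51, 0.0079) 25.48 [ 29.53 -34.06  51.5 ] yaw -0.0904 Fx,Fy,Fz [-4.71 -2.74  0.98] T [-0.165  0.974  0.39 ]
(-22, 30.19, 51.51, 0.0077) 26.02 [ 29.54 -22.04  51.49] yaw -0.0904 Fx,Fy,Fz [-4.48 -2.95  0.9 ] T [-0.145  1.007  0.432]
(-12, 30.25, 51.52, 0.0076) 26.51 [ 29.56 -12.04  51.49] yaw -0.0903 Fx,Fy,Fz [-4.15 -1.4   1.6 ] T [-0.179  1.004  0.423]
(-4, 30.23, 51.52, 0.0076) 26.93 [29.55 -4.   51.49] yaw -0.0902 Fx,Fy,Fz [-5.26 -2.42  0.92] T [-0.161  0.955  0.41 ]
```

View pics/s4c.png

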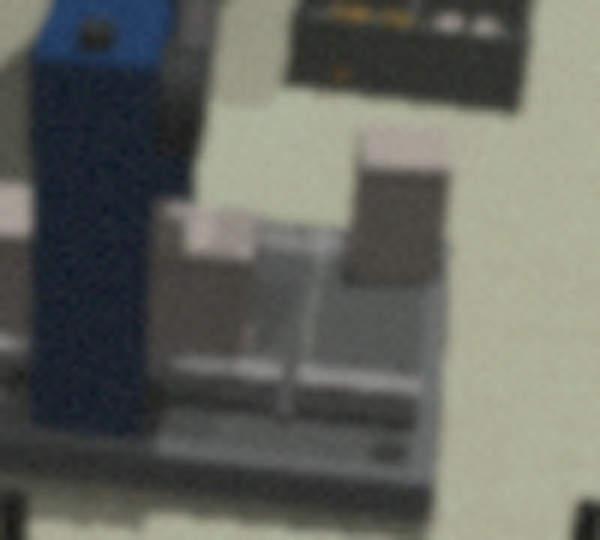

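View pics/d4.png

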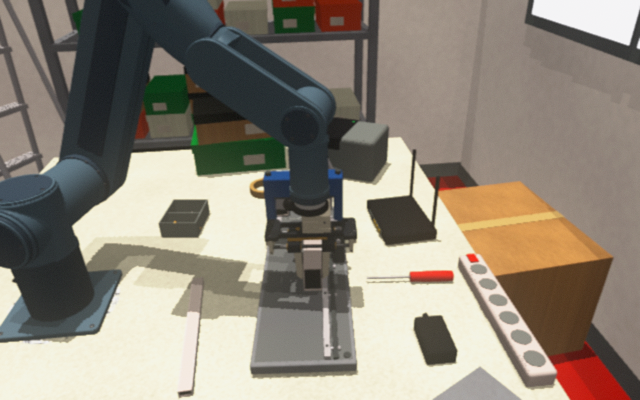

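```bash
python3 - <<'E'
from h import *
print(w2c([596.6,240.7,30]),w2c([492.3,249.6,30]))
for y in (253,263,275): print(y,[((proj('scene',c2w(x,y,z))[0]+.5-[300,160])*6-.5).round() for x,z in((49.5,90),(9.5,90),(49.5,30),(-40,30),(20,30))])
for q in ((110,335,30),(-85,335,30)): print(((proj('scene',c2w(*q))[0]+.5-[300,160])*6-.5).round())
import numpy as np
a=cv2.imread("pics/s4.png")[160:250,300:400]; cv2.imwrite("pics/s4e.png",cv2.resize(a[30:75,25:65],None,fx=13,fy=13,interpolation=cv2.INTER_CUBIC))
E
```

```text
[ 50.79973844 275.49670883  30.        ] [-53.87915666 275.66676709  30.        ]
253 [array([253., 258.]), array([262., 209.]), array([245., 376.]), array([265., 267.]), array([252., 338.])]
263 [array([277., 260.]), array([286., 211.]), array([268., 379.]), array([287., 269.]), array([275., 341.])]
275 [array([306., 263.]), array([313., 214.]), array([296., 382.]), array([313., 272.]), array([302., 344.])]
[432. 483.]
[447. 235.]
```

View pics/s4e.png

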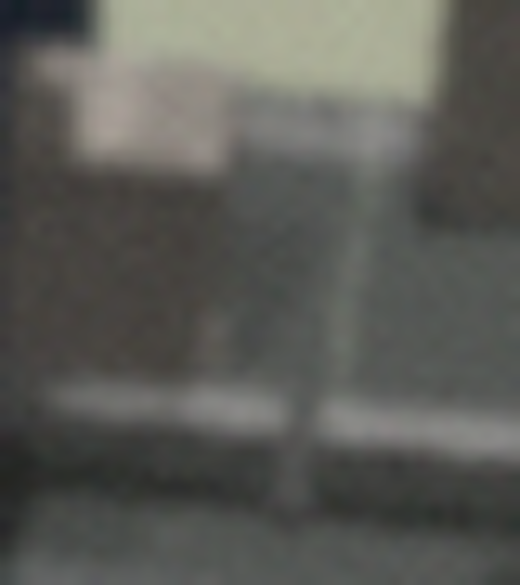

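```bash
python3 - <<'E'
from slide import *
slide(json.load(open('s.json')),[5,11,15],20)
robot.sleep(.2)
d=robot.get_image("scene");cv2.imwrite("pics/s5.png",d["img"])
cv2.imwrite("pics/s5c.png",cv2.resize(d["img"][190:235,325:365],None,fx=13,fy=13,interpolation=cv2.INTER_CUBIC))
E
```

```text
(5, 30.3, 51.52, 0.0075) 27.62 [29.6   4.74 51.49] yaw -0.0903 Fx,Fy,Fz [-4.03 -3.54  0.67] T [-0.3    1.007  0.435]
(11, 30.32, 51.52, 0.0075) 28.07 [29.55 10.73 51.47] yaw -0.0901 Fx,Fy,Fz [-4.7  -3.62  1.61] T [-0.271  1.066  0.387]
(15, 30.24, 51.53, 0.0076) 28.43 [29.62 14.74 51.51] yaw -0.0902 Fx,Fy,Fz [-6.2  -3.09  1.29] T [-0.248  1.05   0.38 ]
```

View pics/s5c.png

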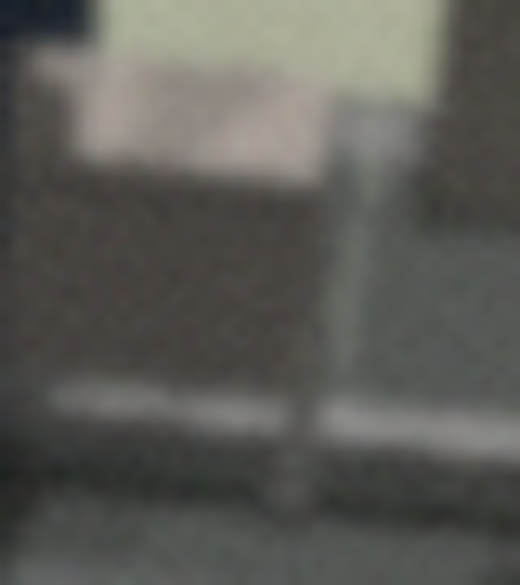

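```bash
python3 - <<'E'
from slide import *
slide(json.load(open('s.json')),[18.0],8)
robot.sleep(.2)
a=np.mean([robot.get_image("scene")["img"].astype(float) for _ in range(10)],0)
np.save("s6.npy",a)
st(robot)
cv2.imwrite("pics/s6c.png",cv2.resize(np.clip((a[195:225,340:362]-40)*1.8,0,255).astype(np.uint8),None,fx=20,fy=20,interpolation=cv2.INTER_CUBIC))
E
```

```text
(18.0, 30.28, 51.52, 0.0077) 29.2 [29.6  17.53 51.5 ] yaw -0.0903 Fx,Fy,Fz [-4.45 -3.67  0.36] T [-0.344  0.907  0.368]
 29.9 [29.6  17.55 51.49] yaw -0.0903 Fx,Fy,Fz [-5.6  -5.19  1.24] T [-0.364  1.016  0.394]
```

View pics/s6c.png

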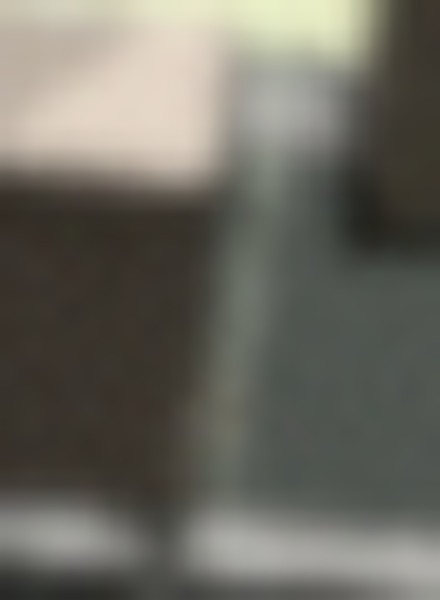

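```bash
python3 - <<'E'
from h import *
g0=np.mean([cv2.imread(f"pics/{n}.png").astype(float) for n in("scene0","s4")],0).mean(2)
g6=np.load("s6.npy").mean(2)
L=[];E=[]
for r in range(203,219):
    w=g0[r,346:358]-np.median(g0[r,346:358]); 
    k=np.argmax(w); k=np.clip(k,1,10); q=np.clip(g0[r,345+k:348+k]-np.minimum(g0[r,344+k],g0[r,348+k]),0,None)
    L.append((r,346+k+(q*[-1,0,1]).sum()/max(q.sum(),1e-6)))
    s=np.diff(g6[r,342:354]); s=np.clip(s,0,None); j=np.argmax(s); j=np.clip(j,1,9); q=s[j-1:j+2]
    E.append((r,342+j+.5+(q*[-1,0,1]).sum()/q.sum()))
for l,e in zip(L,E): print(l[0],round(l[1],2),round(e[1],2))
for y in (272,274,275.5):
  print(y,proj('scene',[c2w(x,y,30) for x in (-40,0,20,49.5)]).round(2).tolist(),proj('scene',[c2w(49.5,y,z) for z in(30,60,90)]).round(2).tolist())
E
```

```text
203 353.02 352.41
204 352.91 351.9
205 352.96 351.4
206 352.19 350.64
207 352.15 350.51
208 352.02 350.48
209 351.95 350.48
210 351.8 350.35
211 351.83 349.85
212 351.02 350.04
213 350.99 349.66
214 350.93 349.59
215 350.96 348.71
216 350.88 349.32
217 350.97 348.69
218 350.79 349.38
272 [[350.62, 204.78], [349.4, 212.64], [348.76, 216.76], [347.78, 223.11]] [[347.78, 223.11], [348.55, 213.35], [349.35, 203.28]]
274 [[351.34, 204.85], [350.15, 212.72], [349.52, 216.85], [348.56, 223.19]] [[348.56, 223.19], [349.34, 213.44], [350.16, 203.36]]
275.5 [[351.89, 204.91], [350.71, 212.78], [350.09, 216.91], [349.14, 223.25]] [[349.14, 223.25], [349.94, 213.5], [350.76, 203.43]]
```

```bash
python3 - <<'E'
from slide import *
slide(json.load(open('s.json')),[18.7,19.4],4)
robot.sleep(.4)
st(robot)
a=np.mean([robot.get_image("scene")["img"].astype(float) for _ in range(10)],0)
np.save("s7.npy",a)
cv2.imwrite("pics/s7c.png",cv2.resize(np.clip((a[195:225,340:362]-40)*1.8,0,255).astype(np.uint8),None,fx=20,fy=20,interpolation=cv2.INTER_CUBIC))
g=a.mean(2)
for r in range(207,220): print(r,g[r,345:355].round(0).astype(int))
E
```

```text
(18.7, 30.2, 51.52, 0.0078) 30.23 [29.63 18.11 51.51] yaw -0.0903 Fx,Fy,Fz [-6.17 -4.35  1.14] T [-0.46   0.988  0.37 ]
(19.4, 30.21, 51.53, 0.0075) 30.55 [29.6  18.85 51.5 ] yaw -0.0905 Fx,Fy,Fz [-4.87 -4.61  1.77] T [-0.409  0.978  0.492]
 30.95 [29.61 18.84 51.5 ] yaw -0.0905 Fx,Fy,Fz [-4.53 -3.99  0.52] T [-0.396  1.001  0.383]
207 [67 66 68 67 69 73 85 95 93 87]
208 [ 68  68  67  69  70  75  90 100  94  87]
209 [ 68  69  68  69  70  76  92 101  95  86]
210 [ 69  68  69  69  71  78  92 100  93  86]
211 [69 68 70 70 70 80 94 98 92 86]
212 [69 68 69 70 72 83 95 96 90 86]
213 [68 68 69 68 73 86 97 94 89 84]
214 [68 68 70 71 75 86 97 92 86 85]
215 [70 68 68 70 77 89 97 90 85 85]
216 [68 68 69 71 79 93 96 91 86 85]
217 [69 69 68 71 81 91 96 90 86 85]
218 [70 69 69 71 81 91 92 88 87 85]
219 [73 71 70 71 81 91 93 91 88 87]
```

View pics/s7c.png

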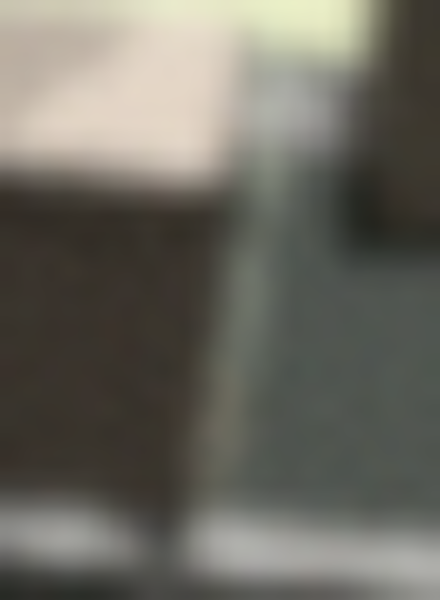

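```bash
python3 - <<'E'
from slide import *
slide(json.load(open('s.json')),[19.85],4)
robot.sleep(1.2)
st(robot,'steady')
robot.move_gripper(1.0)
robot.sleep(.2); st(robot,'open')
p=robot.current_tcp_pos(); 
robot.move_linear([p[0],p[1],160],speed=100); st(robot,'up')
a=np.mean([robot.get_image("scene")["img"].astype(float) for _ in range(6)],0); np.save("s8.npy",a)
cv2.imwrite("pics/s8c.png",cv2.resize(np.clip((a[195:225,340:362]-40)*1.8,0,255).astype(np.uint8),None,fx=20,fy=20,interpolation=cv2.INTER_CUBIC))
g=a.mean(2)
for r in (207,210,213,216): print(r,g[r,345:355].round(0).astype(int))
d=robot.get_image("wrist");cv2.imwrite("pics/w8.png",d["img"])
E
```

```text
(19.9, 30.15, 51.53, 0.0077) 31.72 [29.61 19.31 51.51] yaw -0.0902 Fx,Fy,Fz [-5.81 -4.87  0.5 ] T [-0.346  0.942  0.331]
steady 32.92 [29.56 19.31 51.48] yaw -0.0902 Fx,Fy,Fz [-5.12 -4.57  0.24] T [-0.367  0.982  0.359]
open 34.1 [30.2  19.84 51.53] yaw -0.091 Fx,Fy,Fz [-0.39  0.07  0.28] T [ 0.123  0.084 -0.019]
up 35.33 [ 29.69  19.91 159.27] yaw -0.091 Fx,Fy,Fz [-0.48  0.09 -0.81] T [ 0.086  0.057 -0.01 ]
207 [65 65 66 66 67 71 83 94 92 88]
210 [67 69 68 69 70 75 92 99 93 84]
213 [67 68 69 69 72 85 97 95 87 85]
216 [68 68 68 70 79 91 95 88 84 84]
```

View pics/s8c.png

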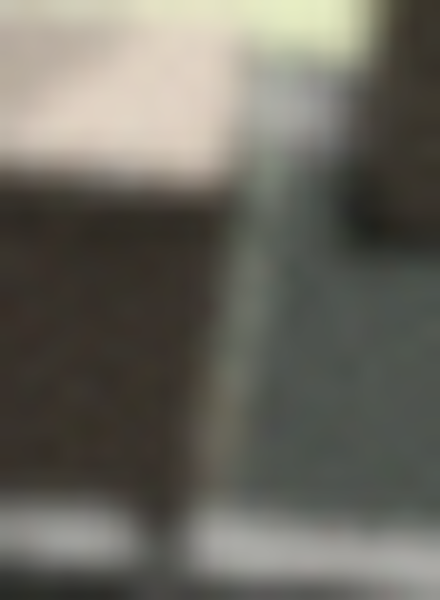

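View pics/w8.png

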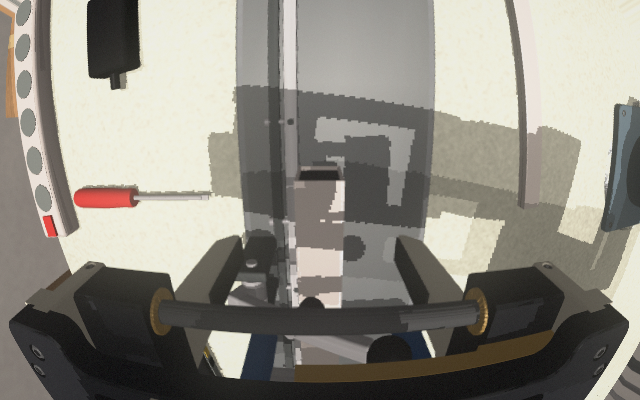

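```bash
python3 - <<'E'
from h import *
from bench import robot
def hb(a): return c2w(90-135*np.cos(a)+23*np.sin(a),95,92+135*np.sin(a)+23*np.cos(a))
L=[('side',np.array([(275.5)/5-.5+235,245.5/5-.5+155])),('scene',np.array([155.5/5-.5+255,118.5/5-.5+130]))]
r=least_squares(lambda a:np.concatenate([proj(c,hb(a[0]))[0]-uv for c,uv in L]),[.5]);print(r.x,r.fun)
o=[np.pi,0,-np.pi/2+.15]
p=robot.current_tcp_pos(); 
robot.move_linear([p[0],p[1],235],o,speed=150)
robot.move_gripper(0.0)
print(robot.inverse_kinematics(c2w(-45,95,131),o))
P=hb(.52); P=w2c(P)
robot.move_linear(c2w(P[0],95,225),o,speed=120)
robot.sleep(.1); st(robot)
d=robot.get_image("wrist");cv2.imwrite("pics/w9.png",d["img"])
d=robot.get_image("side");cv2.imwrite("pics/d9.png",cv2.resize(d["img"][150:310,220:380],None,fx=3.7,fy=3.7,interpolation=cv2.INTER_CUBIC))
E
```

```text
[0.50048471] [ 0.34467771 -0.04417807 -0.57935105  0.76667457]
[-8.70052456e-02  2.33832458e-01  1.79888038e+00 -4.44089210e-16
  1.10887981e+00  2.90458741e+00]
 38.77 [-15.24  94.43 225.05] yaw 0.1492 Fx,Fy,Fz [-0.1 -0.5  0. ] T [0.113 0.121 0.023]
```

View pics/w9.png

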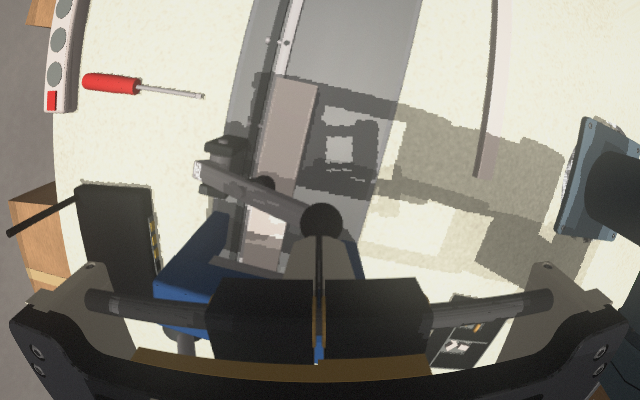

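View pics/d9.png

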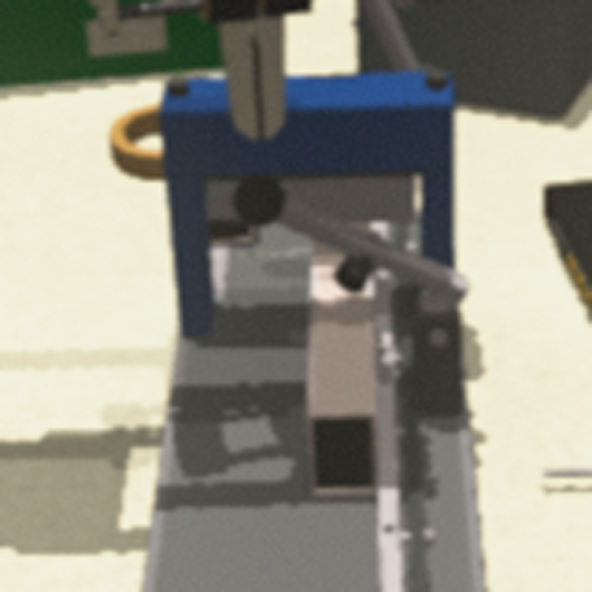

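Fingertips sit above the ball: (258,140) against the ball at (258,198) in the side crop. The trunking is flush along the bar. Descending to contact, then round the arc.

```bash
python3 - <<'E'
from h import *
from bench import robot
def hb(a): return w2c(c2w(90-135*np.cos(a)+23*np.sin(a),95,92+135*np.sin(a)+23*np.cos(a)))
o=[np.pi,0,-np.pi/2+.15]
P=hb(.5)
r=robot.move_linear(c2w(P[0],95,P[2]+16-3),o,speed=25,f_stop=1.5); st(robot,r)
for a in np.arange(.45,.11,-.05):
    P=hb(a); r=robot.move_linear(c2w(P[0],95,P[2]+16),o,speed=30,f_stop=12); st(robot,round(a,2))
    if r: break
E
```

```text
True 40.02 [-18.17  95.03 192.56] yaw 0.1501 Fx,Fy,Fz [-0.41  0.01  2.46] T [ 0.092  0.156 -0.   ]
0.45 40.38 [-21.6   95.01 187.13] yaw 0.15 Fx,Fy,Fz [ 0.08 -0.02 -0.2 ] T [ 0.063  0.081 -0.008]
0.4 40.76 [-25.46  95.   181.45] yaw 0.15 Fx,Fy,Fz [-0.4  -0.08  0.64] T [ 0.062  0.147 -0.025]
0.35 41.13 [-29.1   95.01 175.64] yaw 0.15 Fx,Fy,Fz [-0.07 -0.26 -1.62] T [ 0.13   0.108 -0.013]
0.3 41.51 [-32.31  95.01 169.61] yaw 0.15 Fx,Fy,Fz [-0.02  0.5  -0.01] T [0.101 0.08  0.021]
0.25 41.88 [-35.28  95.   163.42] yaw 0.15 Fx,Fy,Fz [0.13 0.05 0.03] T [ 0.135  0.1   -0.03 ]
0.2 42.26 [-37.93  95.   157.1 ] yaw 0.15 Fx,Fy,Fz [-0.08  0.3  -0.53] T [0.119 0.088 0.005]
0.15 42.63 [-40.23  95.01 150.67] yaw 0.15 Fx,Fy,Fz [ 0.04  0.33 -0.55] T [0.056 0.089 0.031]
```

```bash
python3 - <<'E'
from h import *
from bench import robot
d=robot.get_image("side");cv2.imwrite("pics/d10.png",cv2.resize(d["img"][150:310,220:380],None,fx=3.7,fy=3.7,interpolation=cv2.INTER_CUBIC))
E
```

```text
(no output)
```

View pics/d10.png

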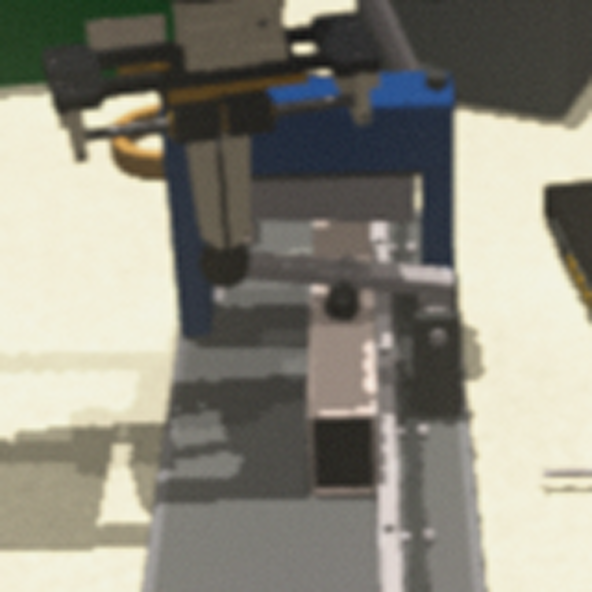

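```bash
python3 - <<'E'
from h import *
from bench import robot
def hb(a): return w2c(c2w(90-135*np.cos(a)+23*np.sin(a),95,92+135*np.sin(a)+23*np.cos(a)))
o=[np.pi,0,-np.pi/2+.15]
for a in [.11,.08,.06,.04,.025,.01,0]:
    P=hb(a); r=robot.move_linear(c2w(P[0],95,P[2]+16),o,speed=15,f_stop=8); st(robot,round(a,3))
    if r or robot.current_contact_force()[2]>8: break
robot.sleep(.2); st(robot)
d=robot.get_image("side");cv2.imwrite("pics/d11.png",cv2.resize(d["img"][150:310,220:380],None,fx=3.7,fy=3.7,interpolation=cv2.INTER_CUBIC))
E
```

```text
0.11 43.2 [-41.67  95.   145.59] yaw 0.15 Fx,Fy,Fz [-0.23  0.   -0.13] T [0.11  0.142 0.034]
0.08 43.62 [-42.79  94.98 141.6 ] yaw 0.1499 Fx,Fy,Fz [-0.86 -0.52 -0.33] T [ 0.082  0.106 -0.013]
0.06 43.96 [-43.43  95.01 138.95] yaw 0.15 Fx,Fy,Fz [ 0.69 -0.84 -0.34] T [ 0.066  0.119 -0.034]
0.04 44.29 [-44.02  95.   136.27] yaw 0.15 Fx,Fy,Fz [ 0.89  0.21 -0.57] T [0.07  0.179 0.039]
0.025 44.58 [-44.44  95.   134.26] yaw 0.15 Fx,Fy,Fz [-0.43  0.02  1.04] T [ 0.109  0.185 -0.013]
0.01 44.86 [-44.91  95.03 132.23] yaw 0.15 Fx,Fy,Fz [-0.59  0.77  0.96] T [0.113 0.211 0.019]
0 45.11 [-45.14  94.99 130.94] yaw 0.15 Fx,Fy,Fz [-2.19 -0.    3.23] T [ 0.079  0.333 -0.005]
 45.31 [-45.14  95.01 130.94] yaw 0.1501 Fx,Fy,Fz [-1.98 -0.24  2.09] T [ 0.141  0.452 -0.012]
```

View pics/d11.png

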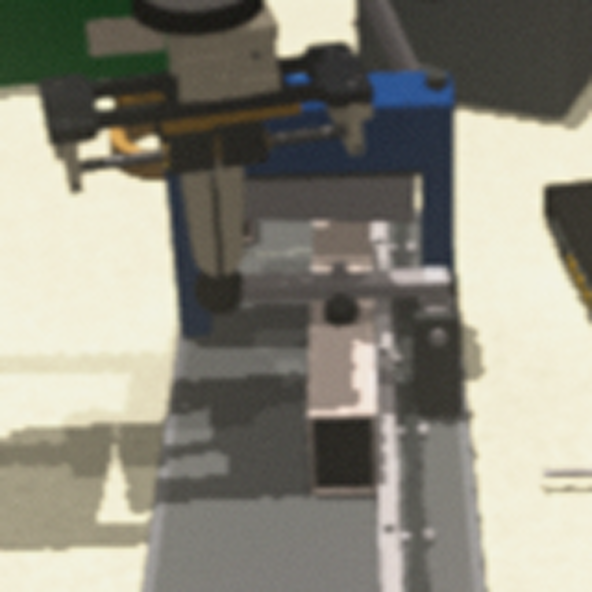

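```bash
python3 - <<'E'
from h import *
from bench import robot
p=robot.current_tcp_pos()
robot.move_linear([p[0],p[1],p[2]+15],speed=30)
robot.move_linear([p[0],p[1],240],speed=150)
robot.move_ptp([330,-60,260],[np.pi,0,-np.pi/2+.15]); robot.sleep(.2); st(robot)
d=robot.get_image("side");cv2.imwrite("pics/d12.png",cv2.resize(d["img"][150:310,220:380],None,fx=3.7,fy=3.7,interpolation=cv2.INTER_CUBIC))
a=np.mean([robot.get_image("scene")["img"].astype(float) for _ in range(6)],0)
cv2.imwrite("pics/s12.png",cv2.resize(a[140:250,145:385].astype(np.uint8),None,fx=3.3,fy=3.3,interpolation=cv2.INTER_CUBIC))
cv2.imwrite("pics/s12c.png",cv2.resize(np.clip((a[195:225,340:362]-40)*1.8,0,255).astype(np.uint8),None,fx=20,fy=20,interpolation=cv2.INTER_CUBIC))
g=a.mean(2)
for r in (207,210,213,216): print(r,g[r,345:355].round(0).astype(int))
E
```

```text
47.81 [-189.07  -45.89  259.75] yaw 0.1517 Fx,Fy,Fz [ 0.59  0.08 -0.04] T [0.055 0.077 0.033]
207 [63 63 63 64 66 70 82 91 89 84]
210 [66 66 66 68 68 75 87 96 90 84]
213 [67 66 66 67 70 84 94 90 85 82]
216 [67 67 66 68 76 90 94 87 81 82]
```

View pics/d12.png

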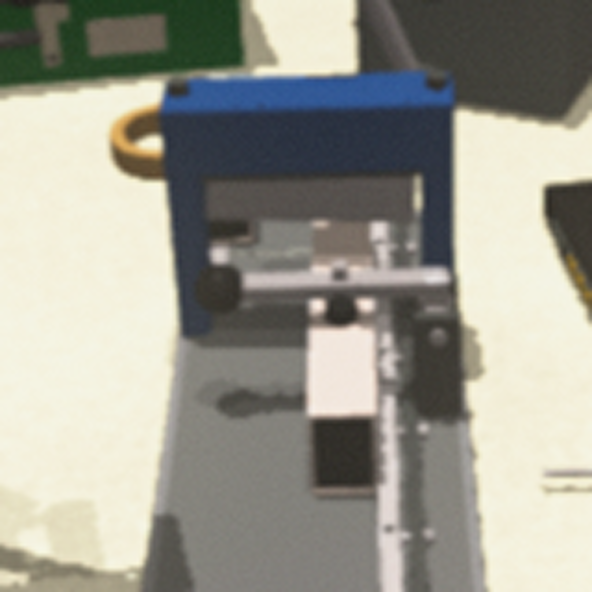

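View pics/s12.png

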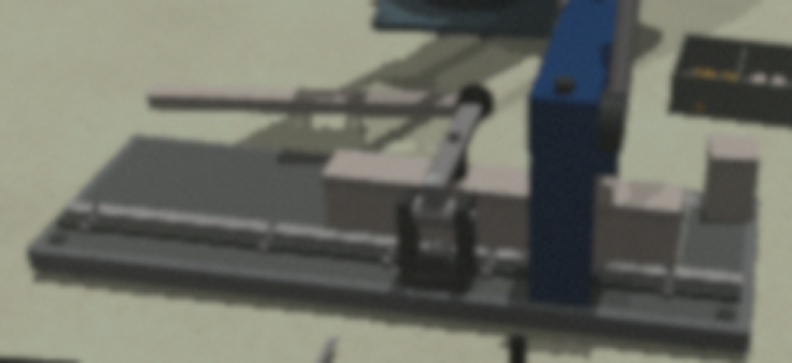

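```bash
python3 - <<'E'
from h import *
def hb(a): return c2w(90-135*np.cos(a)+23*np.sin(a),95,92+135*np.sin(a)+23*np.cos(a))
for a in (.1,.07,.03,0,-.03,-.06): print(a,((proj('side',hb(a))[0]+.5-[220,150])*3.7-.5).round(1),((proj('scene',hb(a))[0]+.5-[145,140])*3.3-.5).round(1))
E
```

```text
0.1 [224.8 268.7] [471.2  89.2]
0.07 [223.6 274.2] [471.5  93. ]
0.03 [222.2 281.5] [471.9  98.2]
0 [221.5 287. ] [472.2 102.2]
-0.03 [220.9 292.5] [472.5 106.3]
-0.06 [220.5 298. ] [472.7 110.4]
```

The ball pixel matches an arm angle of about 0 rad, so the foot is bearing at mid spring travel. The trunk end hasn't moved. Handing in.

```bash
python3 - <<'E'
from bench import robot
robot.hand_in(); print(robot.current_t())
E
```

```text
the job is handed in; nothing more can be done
the job is handed in; nothing more can be done
```

The trunking is set for cutting and the job is handed in, about 48 s in, with the robot clear of everything.

- **Squaring:** I gripped the trunking at the rear point and slid it onto the fence with its front end about 195 mm short of the line. I squared it by trimming the yaw on the wrist moment.
- **Feeding:** I fed it along under the raised blade with the fence force held at about 4–6 N. I eased up to the line in small steps, steadied it for 1.2 s, let go and withdrew. While squaring it, I briefly pressed down on the bed with about 6 N before correcting the height.
- **Front end:** My last estimates put it 0.5–1.2 mm short of the line's centre. The scene camera put the gap slightly smaller than the arm's own position did, with about ±0.7 mm uncertainty. I did not look at it from close above at the end. In the camera picture the front end did not move when I let go or swung the hold-down.
- **Hold-down:** I pushed the ball handle round its arc to about 0.00 rad, with about 2–3 N at the end. After I withdrew, both cameras showed the arm still at about 0 to 0.01 rad, so the foot is about 4 mm (about 6 N) into its spring.
- **Other items:** I never touched the offcut, adapter, screwdriver or tape.

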